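# Refit the hotplate's control knob

## Task

The control knob has come off the small hotplate. Lift the sprung plunger of the steel guard that covers the control spindle, swing the guard a quarter turn aside and let the plunger drop home in its other socket; then take the knob from the trivet, turn it so that its keyed bore matches the flat of the D-shaped spindle, and push it fully onto the spindle. Finish holding the knob pressed right down against the spindle's spring: do not let go, and leave the kettle, canister and mug where they stand.

Things in the scene. Friction and masses are not known exactly. Their poses are not given: they have to be found in the camera images.
- hotplate: fixed white hotplate, 200 (x) x 320 (y) x 55 mm high; origin at the centre of its underside, z up, yaw within 0.3. Dark cooking plate (diameter 152, top 63 mm high) centred at y = +65 mm; control panel (top 55 mm high, called the panel) over y = -160 to -40 mm, carrying the spindle at (-55, -100) mm and the guard's pivot post at (20, -100) mm of this frame
- guard (a joint): rotation of the steel guard about its upright pivot, rad: 0 = closed over the spindle (start), arm pointing to the hotplate's -x; 1.57 = parked open, arm pointing to the hotplate's -y; positive counter-clockwise from above; stops at -0.03 and 1.60. Locked (0.06 rad of play) while the plunger is home in a socket; with the plunger lifted it turns easily and stays where left
- guard_pivot (a point): point on the guard's pivot axis at the top of its hub (radius 15), 48 mm above the panel; turns with the guard, whose arm points along this frame's -x. The arm is flat, 24 mm wide, 6 mm thick, underside 36 mm and top 42 mm above the panel
- guard_cap (a point): centre of the top of the guard's round end cap (radius 19, 6 mm thick), 75 mm from the pivot axis, 42 mm above the panel; at the start the cap covers the spindle, when parked it overhangs the hotplate's edge
- plunger (a joint): lift of the sprung plunger, m: 0 = home, stop at 0.014. Home, its pin sits in a socket of the curved index ridge on the panel; lifted over 0.009 it is clear and the guard can swing. Between the sockets (guard at 0 and 1.57 rad) it rests on the ridge at about 0.008; within 0.05 rad of a socket the spring (1.5 N at 0, 3.6 N at full lift) pulls it home when lowered or released
- plunger_head (a point): centre of the top of the plunger's round black head (diameter 22, 20 mm tall), upright on the guard's arm 42 mm from the pivot axis; does not turn in the arm. Home, its top is 66 mm above the panel (121 mm above the dresser top) and its underside 4 mm above the arm
- spindle_top (a point): centre of the top of the steel D-shaped spindle, 30 mm above the panel (85 mm above the dresser top) when not pressed; z up, x axis square to the flat, pointing out through it. Diameter 16, flat 4 mm from the axis, top 4 mm tapered by 2 mm all round. Its angle is random, within 0.9 rad of the hotplate's x axis, and it turns only stiffly (0.25 N m). Hidden under the cap at the start
- spindle_shoulder (a point): centre of the top of the round steel shoulder (radius 17, 3 mm thick) on the spindle, 18 mm below the spindle's top; turns and sinks with it. A small rib on it, ending 27 mm from the axis, points the same way as the flat (this frame's +x). The knob fully on rests flush on this shoulder
- spindle (a joint): how far the spindle is pressed down, m: 0 = up, 0.006 = stop. Spring 4 N at 0, 10 N at the stop; springs back when released
- knob: loose black knob, 50-85 g, upright on the trivet; origin at the centre of its underside, z up. Skirt radius 20 mm, z = 0 to 22; on it a bar 36 mm long (x) x 12 wide (y), z = 22 to 46. A pointer nose sticks out along +x to 29 mm, z = 18 to 22. Bore from below: diameter 18, 19 deep, key flat 5 mm from the axis on the +x side: knob x goes along spindle x. Fully on, underside on the shoulder
- trivet: fixed round grey silicone trivet, diameter 130, 6 mm thick, origin at the centre of its underside; the knob stands on it
- kettle: loose chrome kettle, radius 78, about 206 mm high with its handle, spout to 116 mm along its +x; origin at the centre of its underside. Bystander
- canister: loose stainless canister with a clamp latch, radius 46, 125 mm high; origin at the centre of its underside. Bystander
- mug: loose white ceramic mug, radius 40, 90 mm high, handle to its +y; origin at the centre of its underside. Bystander

How it is judged:
By the outcome, as a careful person would: the job done as asked, in the order asked, and still so for the second after the job is handed in, while the arm keeps its last pose, push and grip.
It also fails if it takes over 48 s, if anything falls off the work surface, if the arm or the gripper's body presses on something with over 40 N, if the wrist force passes 120 N, or if a joint passes its speed limit or range.

## Robot

A 6-joint arm with a two-finger parallel gripper is mounted at the origin on the work surface. World frame = base frame: x ahead of the robot, y to its left, z up, the work surface at z = 0. Lengths are in m, angles in rad, forces in N, time in s.
With the tool pointing down it reaches from about 0.375 to 0.975 m from the base axis. Payload 3.8 kg.
Tool frame: the origin (TCP) lies midway between the tips of the shut fingers; the grasp point (between the pads) lies 19 mm behind it; z points along the fingers, y is the direction in which the jaws open and shut (so a half turn about z gives the same grasp; the last joint's range is limited). The gripper opens to 85 mm and grips with 20 to 120 N. Pads are 22 mm wide; open, the fingers measure 114 mm over their backs; the gripper's body (76 mm by 85 mm) begins 54 mm behind the grasp point. The pads swing forward as they close: fully open they stand 13 mm farther back than shut.
Start: joints at [1.247, 0.264, 1.604, -0, 1.274, -0.037], TCP at [0.191, 0.647, 0.231] pointing down, gripper open.
Joint ranges: [-2.63, 2.63], [-0.94, 2.18], [0.31, 2.57], [-1.31, 4.45], [0, 2.66], [-2.55, 2.55]. Speed limits (rad/s): [2.57, 2.57, 3.14, 3.14, 3.14, 3.14].

## Interface

Orientations are given as a rotation vector (axis times angle).
In Python, from workcell import bot gives the robot as it stands.
- The arm moves only by the shell command python3 -m inch 'ROWS' [FORCE]. ROWS is JSON, a list of rows, each an object of numbers: "dx", "dy", "dz": the shift along the tool's x, y, z in m; "ax", "ay", "az": the turn, a rotation vector about the tool's x, y, z in degrees; "fingers": the opening, from -1 (shut) to 1 (fully open). A call has 1 to 20 rows; each row is the pose to reach, as a shift and turn from the pose measured when the call began, along the tool's axes at that moment; what a row does not reach only later rows make up. A row lasts 1/8 s, in which the tool goes at most 62.5 mm and 10.7 degrees, less where a joint would pass 70% of its speed; a pose out of reach is approached as far as the arm can. A call with a gripper value outside its range is refused whole. The fingers move at their own pace and stop on an object; FORCE is the grip in N (left out, the last holds). Time passes only in rows, so rows that repeat a pose let the fingers close. It gives the time, the measured TCP pose, the force and the opening at its end, in the units of the state.
- bot.read_state(): the state, without advancing time (a new reading comes with each control period).
- bot.read_camera(name): name is "side" or "top"; returns (picture, depth): 480x640x3 uint8, blue, green, red; 480x640 float32, m along the optical axis (not along the pixel's ray), 0 where there is no reading.
- bot.get_calibration(name): a dict with "intrinsics" (3x3 intrinsics, pixels), "view" (4x4, takes a point from world to camera coordinates). Camera axes: x right, y down, z forward; pixel columns grow to the right and rows downward; lengths in m; the calibration is good to about 2 mm. A picture is of the moment at which its call begins. get_calibration takes no time and is no camera call.
- bot.finish_job(): hands the job in, once; it reports no verdict.
Trained networks look in the newest picture that a camera, given by its name, has taken for a name from the list of things; names that differ only in an ending like _2 or _b are one class to them, and where a whole thing is asked for, a point or a joint stands for the part that bears it (a point fixed in the world has none). Each returns a list of dicts, best first, with "p" (0 to 1); they miss things now and then, are a little off and sometimes report something else, mostly with a low value. They report only what shows in the picture. A call takes as long as a camera call.
- bot.masks_of(camera, thing): "region" (480x640 bool, what is visible of it) and "box" ([left, top, right, bottom] in pixels, round what is visible of it).
The state is a dict: "time": time; "q": joint angles; "joint_vel": joint speeds; "joint_torque": joint torques, N m; "tool_pos": TCP position; "tcp_rot": TCP orientation; "wrist_force": force on the tool from outside, world axes, zero at the start; "torque": the same for the moment, N m; "width": opening from 0.0 (shut) to 1.0 (fully open).
Only numpy, scipy, OpenCV 4.12 (cv2) and the standard library are available. Lean on these libraries where they do the work, as an engineer would, in place of code of your own. Each camera call takes 0.05 s, during which the arm holds its last target. There are 200 camera calls.

## Working session

There is one attempt and no reset: what is moved stays moved. The work goes in short steps, Python scripts to look and compute and a shell command to move; the robot and the scene stay as the last step left them, time stands still between calls to the robot, and variables do not carry over. Pictures are saved under pics/ and viewed, about 8 in all and at most 12, crops included, and the job is handed in when it is done.

```bash
mkdir -p pics
cat > h.py <<'E'
import numpy as np, cv2
from workcell import bot
from scipy.spatial.transform import Rotation as R
def cloud(cam,depth):
    c=bot.get_calibration(cam);K=np.array(c["intrinsics"]);V=np.array(c["view"])
    v,u=np.mgrid[:480,:640]
    P=np.stack([(u-K[0,2])/K[0,0]*depth,(v-K[1,2])/K[1,1]*depth,depth],-1)
    W=(P-V[:3,3])@V[:3,:3]
    W[depth<=0]=np.nan
    return W
def proj(cam,p):
    c=bot.get_calibration(cam);K=np.array(c["intrinsics"]);V=np.array(c["view"])
    q=np.atleast_2d(p)@V[:3,:3].T+V[:3,3]; q=q@K.T
    return q[:,:2]/q[:,2:]
E
python3 - <<'E'
from h import *
s=bot.read_state();print({k:np.round(v,3) for k,v in s.items()})
for cam in("top","side"):
    im,d=bot.read_camera(cam);cv2.imwrite(f"pics/{cam}0.png",im)
    W=cloud(cam,d);np.save(f"{cam}0.npy",W)
    c=bot.get_calibration(cam);V=np.array(c["view"]);print(cam,"pos",np.round(-V[:3,:3].T@V[:3,3],3),"f",c["intrinsics"][0][0],"zdir",np.round(V[2,:3],2))
    for n in("hotplate","guard","plunger","knob","trivet","kettle","canister","mug"):
        r=bot.masks_of(cam,n)
        for m in r[:2]:
            if m["p"]<.3: continue
            p=W[m["region"]];p=p[~np.isnan(p[:,0])]
            print(n,round(m["p"],2),np.round(m["box"]),np.round(np.median(p,0),3) if len(p) else None,"zmax",np.round(np.percentile(p[:,2],97),3) if len(p) else None)
E
```

```text
{'time': np.float64(0.0), 'q': array([ 1.247,  0.265,  1.605,  0.   ,  1.274, -0.037]), 'joint_vel': array([ 0.001, -0.002,  0.001, -0.   ,  0.   ,  0.001]), 'joint_torque': array([ 3.0000e-03, -5.1511e+01, -3.6732e+01,  0.0000e+00,  1.3000e-02,
        0.0000e+00]), 'tool_pos': array([0.191, 0.647, 0.23 ]), 'tcp_rot': array([-0.449, -3.109,  0.004]), 'wrist_force': array([ 0.252, -0.185,  0.219]), 'torque': array([0.019, 0.038, 0.008]), 'width': np.float64(1.0)}
top pos [0.487 0.009 1.144] f 452.0392827110538 zdir [ 0.09 -0.01 -1.  ]
hotplate 0.73 [213. 206. 355. 304.] [0.529 0.072 0.055] zmax 0.097
guard 0.69 [315. 232. 341. 279.] [ 0.523 -0.03   0.098] zmax 0.122
knob 0.51 [440. 242. 460. 259.] [ 0.554 -0.329  0.028] zmax 0.053
trivet 0.72 [412. 227. 468. 276.] [ 0.548 -0.311  0.005] zmax 0.01
canister 0.69 [505. 260. 564. 304.] [ 0.48  -0.505  0.122] zmax 0.127
mug 0.74 [360. 142. 404. 181.] [ 0.78  -0.173  0.034] zmax 0.091
mug 0.71 [213. 207. 356. 305.] [0.529 0.072 0.055] zmax 0.097
side pos [0.49  0.771 0.991] f 490.5386720685465 zdir [ 0.11 -0.66 -0.74]
hotplate 0.65 [308. 234. 399. 359.] [0.527 0.113 0.055] zmax 0.096
guard 0.62 [338. 237. 376. 248.] [ 0.524 -0.023  0.098] zmax 0.121
plunger 0.46 [350. 232. 364. 246.] [ 0.526 -0.024  0.118] zmax 0.123
knob 0.6 [349. 171. 363. 190.] [ 0.554 -0.321  0.027] zmax 0.052
knob 0.46 [371. 111. 404. 157.] [ 0.479 -0.492  0.09 ] zmax 0.126
trivet 0.74 [332. 178. 378. 206.] [ 0.547 -0.305  0.005] zmax 0.009
kettle 0.68 [258. 406. 339. 480.] [0.579 0.476 0.129] zmax 0.204
canister 0.64 [334. 232. 378. 250.] [ 0.526 -0.024  0.098] zmax 0.121
canister 0.57 [369. 110. 407. 157.] [ 0.478 -0.493  0.087] zmax 0.126
mug 0.97 [256. 190. 290. 225.] [ 0.768 -0.148  0.056] zmax 0.089
```

Run:
```python
from h import *
t=cv2.imread("pics/top0.png")[195:315,200:480]
s=cv2.imread("pics/side0.png")[160:260,300:420]
a=cv2.resize(t,None,fx=2.85,fy=2.85,interpolation=3);b=cv2.resize(s,None,fx=2.4,fy=2.4,interpolation=3)
o=np.zeros((a.shape[0]+b.shape[0],800,3),np.uint8);o[:a.shape[0],:a.shape[1]]=a;o[a.shape[0]:,:b.shape[1]]=b
cv2.imwrite("pics/v1.png",o)
W=np.load("top0.npy");z=W[...,2]
# hotplate pose: panel-level points
m=(abs(z-.055)<.006)&(abs(W[...,0]-.53)<.25)&(abs(W[...,1]-.06)<.3)
r=cv2.minAreaRect((W[m][:,:2]*1000).astype(np.float32));print("body rect",r)
p=W[(abs(z-.063)<.004)&m]
# guard
g=(z>.085)&(z<.104)&(abs(W[...,0]-.53)<.12)&(abs(W[...,1]+.03)<.12);q=W[g]
print("guard",len(q),cv2.minAreaRect((q[:,:2]*1000).astype(np.float32)))
pl=W[(z>.112)&(z<.13)&(abs(W[...,0]-.53)<.08)&(abs(W[...,1]+.03)<.08)];print("plunger",len(pl),pl.mean(0),np.ptp(pl,0))
k=(abs(W[...,0]-.55)<.06)&(abs(W[...,1]+.32)<.07)
for lo,hi in((.02,.034),(.044,.06)):
    q=W[k&(z>lo)&(z<hi)];print("knob",len(q),q.mean(0),cv2.minAreaRect((q[:,:2]*1000).astype(np.float32)))
```

```text
body rect ((570.0050048828125, -9.63714599609375), (270.97998046875, 535.8712768554688), 25.143051147460938)
guard 450 ((529.4253540039062, -32.182762145996094), (105.72898864746094, 37.29548263549805), 6.534104824066162)
plunger 68 [ 0.52692963 -0.03016644  0.12021327] [0.01832126 0.01817866 0.00919561]
knob 139 [ 0.55507232 -0.3305805   0.02714178] ((554.4011840820312, -333.572509765625), (43.83335494995117, 39.24193572998047), 81.95329284667969)
knob 75 [ 0.55388162 -0.33231377  0.05095238] ((554.3109130859375, -332.5304260253906), (12.522889137268066, 35.7061653137207), 34.28834915161133)
```

View pics/v1.png

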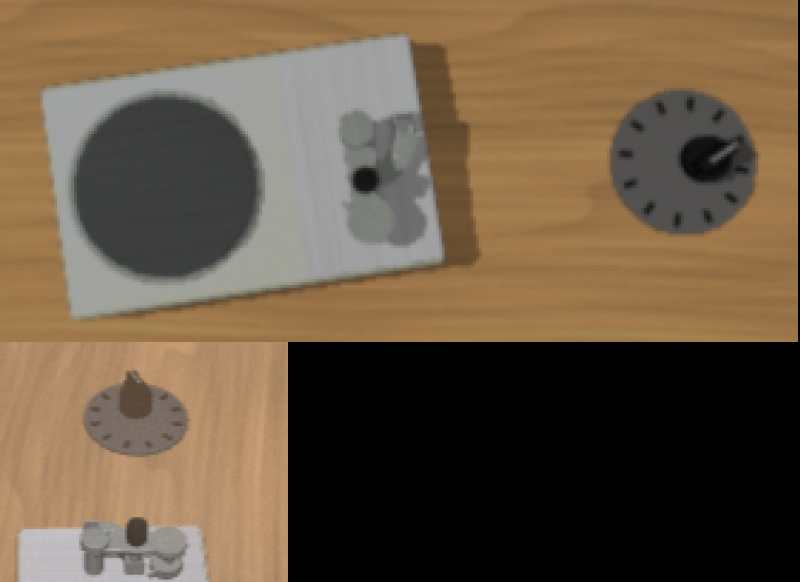

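The top view shows the hotplate at about 8° of yaw. The guard cap, black plunger (365,180) and hub are all visible, and the knob on the trivet (710,158) has its nose pointing up and right, so its yaw is about -56°. Next I'll refine the hotplate pose and plan the plunger grasp.

```bash
cat >> h.py <<'E'
def rows(p,yaw,s=None):
    """shift in current tool axes & turn needed to reach TCP p with jaw yaw (deg), tool down"""
    s=s or bot.read_state();T=R.from_rotvec(s["tcp_rot"])
    y=np.deg2rad(yaw);Y=np.array([np.cos(y),np.sin(y),0]);Z=np.array([0,0,-1.]);X=np.cross(Y,Z)
    G=R.from_matrix(np.c_[X,Y,Z])
    print("shift mm",np.round(1000*T.inv().apply(np.array(p)-s["tool_pos"]),1),"turn deg",np.round(np.rad2deg((T.inv()*G).as_rotvec()),1))
def st():
    s=bot.read_state();T=R.from_rotvec(s["tcp_rot"]).as_matrix()
    print("t",round(float(s["time"]),2),"tcp",np.round(s["tool_pos"]*1000 if hasattr(s["tool_pos"],"shape") else np.array(s["tool_pos"])*1000,1),"jaw yaw",round(float(np.rad2deg(np.arctan2(T[1,1],T[0,1]))),1),"F",np.round(s["wrist_force"],1),"w",round(float(s["width"]),3),"q",np.round(s["q"],2))
    return s
E
python3 - <<'E'
from h import *
W=np.load("top0.npy")
im=cv2.imread("pics/top0.png")
c=bot.get_calibration("top");K=np.array(c["intrinsics"]);V=np.array(c["view"]);C=-V[:3,:3].T@V[:3,3]
m=bot.masks_of("top","hotplate")[0]["region"].astype(np.uint8)
cn=max(cv2.findContours(m,cv2.RETR_EXTERNAL,cv2.CHAIN_APPROX_NONE)[0],key=cv2.contourArea)[:,0].astype(float)
ray=np.c_[(cn-K[:2,2])/[K[0,0],K[1,1]],np.ones(len(cn))]@V[:3,:3]
P=C+ray*((.055-C[2])/ray[:,2])[:,None]
r=cv2.minAreaRect((P[:,:2]*1000).astype(np.float32));print(r)
for yawd in(r[2],r[2]-90):
    if abs(yawd)<20:
        y=np.deg2rad(yawd);A=np.array([[np.cos(y),-np.sin(y)],[np.sin(y),np.cos(y)]]);o=np.array(r[0])
        for n,l in(("spindle",(-55,-100)),("pivot",(20,-100)),("plunger",(-22,-100)),("plparked",(20,-142)),("plate",(0,65))):print(n,np.round(o+A@l,1))
# dark plate centre
hsv=im[195:315,200:480].max(-1)<75
z=W[195:315,200:480,2];q=W[195:315,200:480][hsv&(z>.055)&(z<.07)];(cx,cy),rr=cv2.minEnclosingCircle((q[:,:2]*1000).astype(np.float32));print("plate meas",cx,cy,rr,np.median(q,0))
Ws=np.load("side0.npy");z=Ws[...,2];pl=Ws[(z>.115)&(z<.13)&(abs(Ws[...,0]-.53)<.05)&(abs(Ws[...,1]+.03)<.05)];print("side plunger",len(pl),pl.mean(0))
st();rows([.527,-.030,.16],-82)
E
```

```text
((530.9576416015625, 71.31761169433594), (199.65380859375, 318.03155517578125), 9.859176635742188)
spindle [493.9 -36.6]
pivot [567.8 -23.8]
plunger [526.4 -31. ]
plparked [575.  -65.2]
plate [519.8 135.4]
plate meas 524.0557861328125 -57.109657287597656 266.5632019042969 [0.51898689 0.13503246 0.06248348]
side plunger 57 [ 0.52640815 -0.02780829  0.11971487]
t 0.95 tcp [191.  647.4 231.3] jaw yaw 73.6 F [0.2 0.6 0.1] w 1.005 q [ 1.25  0.26  1.6  -0.    1.27 -0.04]
shift mm [-514.  -554.7   71.3] turn deg [  0.   -0.  155.6]
```

```bash
python3 -m inch '[{"dx":-0.514,"dy":-0.555,"az":155.6},{"dx":-0.514,"dy":-0.555,"az":155.6},{"dx":-0.514,"dy":-0.555,"az":155.6},{"dx":-0.514,"dy":-0.555,"az":155.6},{"dx":-0.514,"dy":-0.555,"az":155.6},{"dx":-0.514,"dy":-0.555,"az":155.6},{"dx":-0.514,"dy":-0.555,"az":155.6},{"dx":-0.514,"dy":-0.555,"az":155.6},{"dx":-0.514,"dy":-0.555,"az":155.6},{"dx":-0.514,"dy":-0.555,"az":155.6},{"dx":-0.514,"dy":-0.555,"az":155.6},{"dx":-0.514,"dy":-0.555,"az":155.6},{"dx":-0.514,"dy":-0.555,"az":155.6},{"dx":-0.514,"dy":-0.555,"az":155.6},{"dx":-0.514,"dy":-0.555,"az":155.6},{"dx":-0.514,"dy":-0.555,"az":155.6},{"dx":-0.514,"dy":-0.555,"dz":0.06,"az":155.6},{"dx":-0.514,"dy":-0.555,"dz":0.07,"az":155.6}]' 40
python3 -c "
from h import *
st();rows([.5265,-.030,.105],-81)"
```

```text
t 0.95 tcp [191.  647.4 231.3] jaw yaw 73.6 F [0.2 0.6 0.1] w 1.005 q [ 1.25  0.26  1.6  -0.    1.27 -0.04]
shift mm [-513.5 -554.8  126.3] turn deg [  0.   -0.  154.6]invalid input at $[0]: expected keys dx, dy, dz, ax, ay, az, fingers
```

```bash
python3 -m inch '[{"dx":-0.1,"dy":-0.11,"dz":0,"ax":0,"ay":0,"az":40,"fingers":1},{"dx":-0.514,"dy":-0.555,"dz":0,"ax":0,"ay":0,"az":155,"fingers":1},{"dx":-0.514,"dy":-0.555,"dz":0,"ax":0,"ay":0,"az":155,"fingers":1},{"dx":-0.514,"dy":-0.555,"dz":0,"ax":0,"ay":0,"az":155,"fingers":1},{"dx":-0.514,"dy":-0.555,"dz":0,"ax":0,"ay":0,"az":155,"fingers":1},{"dx":-0.514,"dy":-0.555,"dz":0,"ax":0,"ay":0,"az":155,"fingers":1},{"dx":-0.514,"dy":-0.555,"dz":0,"ax":0,"ay":0,"az":155,"fingers":1},{"dx":-0.514,"dy":-0.555,"dz":0,"ax":0,"ay":0,"az":155,"fingers":1},{"dx":-0.514,"dy":-0.555,"dz":0,"ax":0,"ay":0,"az":155,"fingers":1},{"dx":-0.514,"dy":-0.555,"dz":0,"ax":0,"ay":0,"az":155,"fingers":1},{"dx":-0.514,"dy":-0.555,"dz":0,"ax":0,"ay":0,"az":155,"fingers":1},{"dx":-0.514,"dy":-0.555,"dz":0,"ax":0,"ay":0,"az":155,"fingers":1},{"dx":-0.514,"dy":-0.555,"dz":0,"ax":0,"ay":0,"az":155,"fingers":1},{"dx":-0.514,"dy":-0.555,"dz":0,"ax":0,"ay":0,"az":155,"fingers":1},{"dx":-0.514,"dy":-0.555,"dz":0,"ax":0,"ay":0,"az":155,"fingers":1},{"dx":-0.514,"dy":-0.555,"dz":0.03,"ax":0,"ay":0,"az":155,"fingers":1},{"dx":-0.514,"dy":-0.555,"dz":0.06,"ax":0,"ay":0,"az":155,"fingers":1},{"dx":-0.514,"dy":-0.555,"dz":0.07,"ax":0,"ay":0,"az":155,"fingers":1}]' 40
python3 -c "
from h import *
st();rows([.5265,-.030,.105],-81)"
```

```text
time: 3.2
tool_pos: [0.5254, -0.0302, 0.1593]
tcp_rot: [-3.132, -0.235, 0.005]
wrist_force: [-1.1, -0.5, -1.0]
width: 1.001
t 3.2 tcp [525.4 -30.2 159.3] jaw yaw -81.4 F [-1.1 -0.5 -1. ] w 1.001 q [-0.1   0.04  1.99  0.    1.11  1.32]
shift mm [ 1.3  0.1 54.3] turn deg [-0.1  0.2 -0.4]
```

```bash
python3 -m inch '[{"dx":0.001,"dy":0,"dz":0.03,"ax":0,"ay":0,"az":0,"fingers":0.2},{"dx":0.001,"dy":0,"dz":0.053,"ax":0,"ay":0,"az":0,"fingers":-0.1},{"dx":0.001,"dy":0,"dz":0.054,"ax":0,"ay":0,"az":0,"fingers":-0.1},{"dx":0.001,"dy":0,"dz":0.054,"ax":0,"ay":0,"az":0,"fingers":-0.8},{"dx":0.001,"dy":0,"dz":0.054,"ax":0,"ay":0,"az":0,"fingers":-0.8},{"dx":0.001,"dy":0,"dz":0.054,"ax":0,"ay":0,"az":0,"fingers":-0.8},{"dx":0.001,"dy":0,"dz":0.054,"ax":0,"ay":0,"az":0,"fingers":-0.8}]' 40
python3 -c "
from h import *
st()"
```

```text
time: 4.08
tool_pos: [0.5272, -0.0302, 0.1066]
tcp_rot: [-3.133, -0.235, 0.002]
wrist_force: [-1.4, -0.2, 5.1]
width: 0.233
t 4.08 tcp [527.2 -30.2 106.6] jaw yaw -81.4 F [-1.4 -0.2  5.1] w 0.233 q [-0.1   0.1   2.04 -0.    1.    1.32]
```

```bash
python3 -m inch '[{"dx":0,"dy":0,"dz":-0.006,"ax":0,"ay":0,"az":0,"fingers":-0.8},{"dx":0,"dy":0,"dz":-0.012,"ax":0,"ay":0,"az":0,"fingers":-0.8},{"dx":0,"dy":0,"dz":-0.012,"ax":0,"ay":0,"az":0,"fingers":-0.8},{"dx":0,"dy":0,"dz":-0.012,"ax":0,"ay":0,"az":0,"fingers":-0.8}]' 40
python3 - <<'E'
from h import *
s=st()
# arc waypoints about pivot, in tool axes
T=R.from_rotvec(s["tcp_rot"]);p0=np.array(s["tool_pos"]);e=p0[:2]-[.5678,-.0238]
print("radius",np.linalg.norm(e),np.rad2deg(np.arctan2(e[1],e[0])))
im,d=bot.read_camera("side");
cv2.imwrite("pics/v2.png",cv2.resize(im[180:290,290:430],None,fx=4,fy=4,interpolation=3))
for a0 in(9.,):
  a0=np.deg2rad(a0);c=p0[:2]+.042*np.array([np.cos(a0),np.sin(a0)])
  for k in range(1,11):
    a=a0+np.pi+np.deg2rad(9*k);q=np.r_[c+.042*np.array([np.cos(a),np.sin(a)]),p0[2]]
    print(9*k,np.round(1000*T.inv().apply(q-p0),1))
E
```

```text
time: 4.58
tool_pos: [0.5271, -0.0301, 0.1183]
tcp_rot: [-3.133, -0.235, 0.002]
wrist_force: [0.7, 0.1, -2.8]
width: 0.236
t 4.58 tcp [527.1 -30.1 118.3] jaw yaw -81.4 F [ 0.7  0.1 -2.8] w 0.236 q [-0.1   0.09  2.03 -0.    1.03  1.32]
radius 0.041205992679142676 -171.13780940299893
9 [ 0.6  6.6 -0. ]
18 [ 2.2 13.  -0. ]
27 [ 4.7 19.  -0. ]
36 [ 8.2 24.6 -0. ]
45 [12.5 29.6 -0. ]
54 [17.6 33.8 -0. ]
63 [23.2 37.2 -0. ]
72 [29.3 39.7 -0.1]
81 [35.7 41.2 -0.1]
90 [42.3 41.7 -0.1]
```

View pics/v2.png

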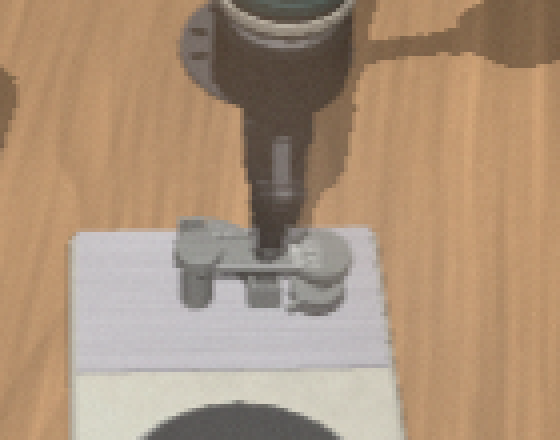

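The gripper has lifted the plunger: the wrist force shows the spring's pull and the picture shows the jaws on the head. Next comes the quarter-turn arc, with the tool turning along with the arm.

```bash
python3 -m inch '[{"dx":0.0006,"dy":0.0066,"dz":0,"ax":0,"ay":0,"az":-9,"fingers":-0.8},{"dx":0.0022,"dy":0.013,"dz":0,"ax":0,"ay":0,"az":-18,"fingers":-0.8},{"dx":0.0047,"dy":0.019,"dz":0,"ax":0,"ay":0,"az":-27,"fingers":-0.8},{"dx":0.0082,"dy":0.0246,"dz":0,"ax":0,"ay":0,"az":-36,"fingers":-0.8},{"dx":0.0125,"dy":0.0296,"dz":0,"ax":0,"ay":0,"az":-45,"fingers":-0.8},{"dx":0.0176,"dy":0.0338,"dz":0,"ax":0,"ay":0,"az":-54,"fingers":-0.8},{"dx":0.0232,"dy":0.0372,"dz":0,"ax":0,"ay":0,"az":-63,"fingers":-0.8},{"dx":0.0293,"dy":0.0397,"dz":0,"ax":0,"ay":0,"az":-72,"fingers":-0.8},{"dx":0.0357,"dy":0.0412,"dz":0,"ax":0,"ay":0,"az":-81,"fingers":-0.8},{"dx":0.0423,"dy":0.0417,"dz":0,"ax":0,"ay":0,"az":-90,"fingers":-0.8},{"dx":0.0423,"dy":0.0417,"dz":0,"ax":0,"ay":0,"az":-90,"fingers":-0.8},{"dx":0.0423,"dy":0.0417,"dz":0,"ax":0,"ay":0,"az":-90,"fingers":-0.8}]' 40
python3 -c "
from h import *
s=st();e=np.array(s['tool_pos'])[:2]-[.5685,-.0238];print(np.linalg.norm(e),np.rad2deg(np.arctan2(e[1],e[0])))"
```

```text
time: 6.12
tool_pos: [0.5747, -0.0651, 0.1178]
tcp_rot: [-2.051, -2.377, 0.002]
wrist_force: [0.8, -0.5, -3.4]
width: 0.234
t 6.12 tcp [574.7 -65.1 117.8] jaw yaw 8.4 F [ 0.8 -0.5 -3.4] w 0.234 q [-0.16  0.18  1.92 -0.    1.04 -0.3 ]
0.041745119617717014 -81.51406498775461
```

```bash
python3 -m inch '[{"dx":0,"dy":0,"dz":0.006,"ax":0,"ay":0,"az":0,"fingers":-0.8},{"dx":0,"dy":0,"dz":0.012,"ax":0,"ay":0,"az":0,"fingers":-0.8},{"dx":0,"dy":0,"dz":0.012,"ax":0,"ay":0,"az":0,"fingers":-0.8},{"dx":0,"dy":0,"dz":0.012,"ax":0,"ay":0,"az":0,"fingers":-0.8}]' 40
python3 -c "
from h import *
st()"
```

```text
time: 6.62
tool_pos: [0.575, -0.0651, 0.1066]
tcp_rot: [-2.052, -2.377, 0.002]
wrist_force: [-2.8, 0.1, 4.2]
width: 0.239
t 6.62 tcp [575.  -65.1 106.6] jaw yaw 8.4 F [-2.8  0.1  4.2] w 0.239 q [-0.16  0.19  1.93 -0.    1.02 -0.3 ]
```

```bash
python3 -m inch '[{"dx":0,"dy":0,"dz":0,"ax":0,"ay":0,"az":0,"fingers":0.1},{"dx":0,"dy":0,"dz":0,"ax":0,"ay":0,"az":0,"fingers":0.1},{"dx":0,"dy":0,"dz":-0.03,"ax":0,"ay":0,"az":0,"fingers":0.3},{"dx":0,"dy":0,"dz":-0.07,"ax":0,"ay":0,"az":0,"fingers":0.3}]' 40
python3 -c "
from h import *
st();rows([.554,-.332,.13],34)"
```

```text
time: 7.12
tool_pos: [0.5738, -0.0648, 0.1754]
tcp_rot: [-2.05, -2.375, 0.005]
wrist_force: [0.9, 0.5, -0.5]
width: 0.651
t 7.12 tcp [573.8 -64.8 175.4] jaw yaw 8.4 F [ 0.9  0.5 -0.5] w 0.651 q [-0.16  0.13  1.87 -0.    1.15 -0.3 ]
shift mm [-261.5  -58.4   45.3] turn deg [ -0.3  -0.1 -25.6]
```

```bash
python3 -m inch '[{"dx":-0.06,"dy":-0.013,"dz":0,"ax":0,"ay":0,"az":-9,"fingers":0.3},{"dx":-0.262,"dy":-0.058,"dz":0.03,"ax":0,"ay":0,"az":-25.6,"fingers":0.3},{"dx":-0.262,"dy":-0.058,"dz":0.03,"ax":0,"ay":0,"az":-25.6,"fingers":0.3},{"dx":-0.262,"dy":-0.058,"dz":0.03,"ax":0,"ay":0,"az":-25.6,"fingers":0.3},{"dx":-0.262,"dy":-0.058,"dz":0.03,"ax":0,"ay":0,"az":-25.6,"fingers":0.3},{"dx":-0.262,"dy":-0.058,"dz":0.03,"ax":0,"ay":0,"az":-25.6,"fingers":0.3}]' 40
python3 - <<'E'
from h import *
s=st()
for cam in("top","side"):
    im,d=bot.read_camera(cam);W=cloud(cam,d);np.save(f"{cam}1.npy",W);cv2.imwrite(f"pics/{cam}1.png",im)
    for n in("spindle_shoulder","spindle","guard","plunger"):
        for m in bot.masks_of(cam,n)[:1]:
            p=W[m["region"]];p=p[~np.isnan(p[:,0])];print(cam,n,round(m["p"],2),np.round(m["box"]),np.round(np.median(p,0),3),m["region"].sum())
            np.save(f"{cam}_{n}.npy",m["region"])
a=cv2.imread("pics/top1.png");b=cv2.imread("pics/side1.png")
ct=proj("top",[.494,-.0366,.075])[0].astype(int);cs=proj("side",[.494,-.0366,.075])[0].astype(int);print(ct,cs)
g=lambda i,c:cv2.resize(i[c[1]-25:c[1]+25,c[0]-25:c[0]+25],(400,400),interpolation=cv2.INTER_CUBIC)
g2=lambda i,c:cv2.resize(i[c[1]-38:c[1]+37,c[0]-100:c[0]+100],(800,200) if 0 else (533,200),interpolation=3)
cv2.imwrite("pics/v3.png",np.vstack([np.hstack([g(a,ct),g(b,cs)]),np.hstack([g2(a,ct+[30,0]),np.zeros((200,267,3),np.uint8)])]))
E
```

```text
time: 7.88
tool_pos: [0.554, -0.3336, 0.1445]
tcp_rot: [-1.476, -2.766, 0.002]
wrist_force: [0.6, 0.6, 0.8]
width: 0.65
t 7.88 tcp [ 554.  -333.6  144.5] jaw yaw 33.8 F [0.6 0.6 0.8] w 0.65 q [-0.58  0.28  1.75 -0.    1.12 -1.17]
top spindle_shoulder 0.63 [320. 265. 336. 275.] [ 0.496 -0.035  0.067] 159
top spindle 0.7 [320. 267. 338. 280.] [ 0.496 -0.035  0.067] 170
top guard 0.57 [318. 226. 364. 245.] [ 0.573 -0.064  0.098] 485
top plunger 0.48 [339. 228. 347. 244.] [ 0.573 -0.064  0.12 ] 76
side spindle_shoulder 0.68 [362. 245. 375. 258.] [ 0.494 -0.03   0.068] 110
side spindle 0.56 [336. 181. 378. 206.] [ 0.546 -0.302  0.005] 783
side guard 0.64 [332. 217. 347. 247.] [ 0.572 -0.055  0.099] 352
side plunger 0.41 [329. 220. 343. 233.] [ 0.574 -0.058  0.118] 78
[329 271] [368 247]
```

View pics/v3.png

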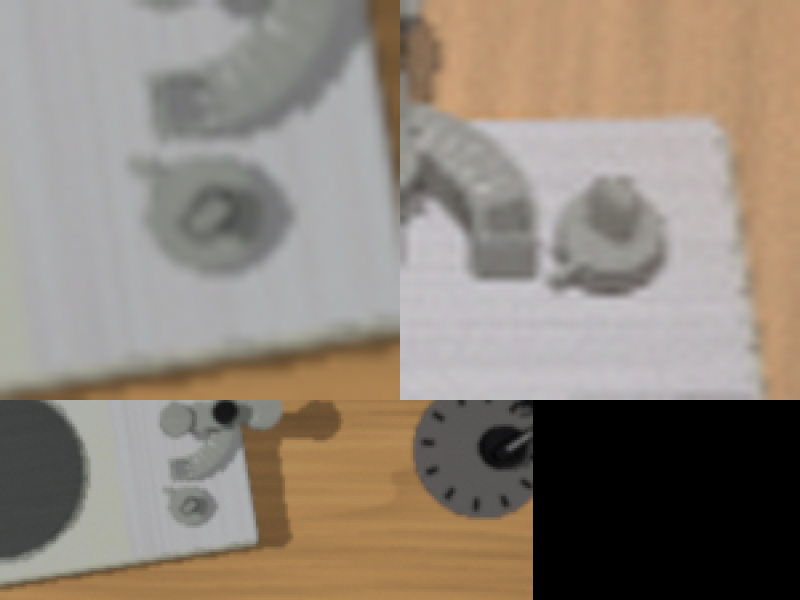

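Top left is the guard parked and the spindle clear. The shoulder centre is at crop (218,215) and the rib tip at (130,165), pointing up-left, so the flat is at about 60° in world. Now to measure it exactly.

Run:
```python
from h import *
from scipy.optimize import least_squares
def ray(cam,px,z):
    c=bot.get_calibration(cam);K=np.array(c["intrinsics"]);V=np.array(c["view"]);C=-V[:3,:3].T@V[:3,3]
    px=np.atleast_2d(px).astype(float)
    r=np.c_[(px-K[:2,2])/[K[0,0],K[1,1]],np.ones(len(px))]@V[:3,:3]
    return (C+r*((z-C[2])/r[:,2])[:,None])[:,:2]*1000
for cam,tip,tl in(("top",(320.2,266.6),(304,246)),("side",(362,257.4),(343,222))):
    W=np.load(f"{cam}1.npy");z=W[...,2]
    near=np.hypot(W[...,0]-.495,W[...,1]+.035)<.035
    m=near&(z>.0625)&(z<.072)
    # keep component without ridge: 
    n,l,s,c=cv2.connectedComponentsWithStats(m.astype(np.uint8));k=1+s[1:,4].argmax()
    q=W[l==k][:,:2]*1000
    f=lambda p:np.clip(np.hypot(*(q-p).T)-17,0,None)
    o=least_squares(f,q.mean(0)-0,loss="soft_l1");ce=o.x
    rm=np.load(f"{cam}_spindle_shoulder.npy");v,u=np.nonzero(rm);P=ray(cam,np.c_[u,v],.067)
    c2,rr=cv2.minEnclosingCircle(P.astype(np.float32))
    tp=ray(cam,tip,.066)[0]
    top=W[near&(z>.079)&(z<.09)][:,:2]*1000
    print(cam,"n",len(q),"centre mean",np.round(q.mean(0),1),"fit",np.round(ce,1),"mask circ",np.round(c2,1),round(rr,1),"tip",np.round(tp,1),"spindletop",len(top),np.round(top.mean(0),1))
    far=q[np.hypot(*(q-[495,-35.5]).T)>19.5]-[495,-35.5];print("rib pts",len(far),np.round(np.rad2deg(np.arctan2(far[:,1],far[:,0])),0)[:20])
    for cc in(ce,[494.5,-36]):
        e=tp-cc;print("  rib",round(np.hypot(*e),1),round(np.rad2deg(np.arctan2(e[1],e[0])),1))
# knob
W=np.load("top1.npy");z=W[...,2];rmk=(z>.044)&(z<.056)&(np.hypot(W[...,0]-.554,W[...,1]+.332)<.03);q=W[rmk];print("knob bar now",len(q),q.mean(0)if len(q) else 0)
for i in(0,1):
    W=np.load(f"side{i}.npy");z=W[...,2];q=W[(z>.044)&(z<.056)&(np.hypot(W[...,0]-.554,W[...,1]+.332)<.03)]
    if len(q)>10:
        d=q[:,:2]-q[:,:2].mean(0);_,_,vv=np.linalg.svd(d);print("side bar",len(q),q.mean(0),np.rad2deg(np.arctan2(vv[0,1],vv[0,0])))
W=np.load("top0.npy");z=W[...,2];q=W[(z>.046)&(z<.056)&(np.hypot(W[...,0]-.554,W[...,1]+.332)<.03)];d=q[:,:2]-q[:,:2].mean(0);_,_,vv=np.linalg.svd(d);print("top bar",len(q),q.mean(0),np.rad2deg(np.arctan2(vv[0,1],vv[0,0])))
```

```text
top n 136 centre mean [495.7 -34.6] fit [495.9 -34.4] mask circ [495.1 -34.8] 17.3 tip [506.1 -14.1] spindletop 25 [494.2 -36.7]
rib pts 5 [60. 57. 54. 63. 59.]
  rib 22.8 63.6
  rib 24.8 62.2
side n 100 centre mean [495.  -29.3] fit [494.5 -30.9] mask circ [498.5 -32.7] 20.5 tip [507.5  -9.5] spindletop 23 [493.3 -33. ]
rib pts 7 [54. 67. 80. 56. 59. 63. 62.]
  rib 25.0 58.7
  rib 29.5 63.9
knob bar now 79 [ 0.55414255 -0.33199114  0.05095094]
side bar 48 [ 0.55389911 -0.32937399  0.04973601] 124.18058663334831
side bar 48 [ 0.55344947 -0.32914002  0.04975072] 126.93184228197627
top bar 73 [ 0.55410766 -0.33250553  0.0509607 ] 123.60339855912352
```

```bash
python3 -m inch '[{"dx":0,"dy":0,"dz":0,"ax":0,"ay":0,"az":10,"fingers":0.3},{"dx":0,"dy":0,"dz":0,"ax":0,"ay":0,"az":20,"fingers":0.3},{"dx":0,"dy":0,"dz":0,"ax":0,"ay":0,"az":30,"fingers":0.3},{"dx":0,"dy":0,"dz":0,"ax":0,"ay":0,"az":40,"fingers":0.3},{"dx":0,"dy":0,"dz":0,"ax":0,"ay":0,"az":50,"fingers":0.3},{"dx":0,"dy":0,"dz":0.01,"ax":0,"ay":0,"az":60,"fingers":0.3},{"dx":0,"dy":0,"dz":0.01,"ax":0,"ay":0,"az":70,"fingers":0.3},{"dx":0,"dy":0,"dz":0.01,"ax":0,"ay":0,"az":80,"fingers":0.3},{"dx":0,"dy":0,"dz":0.02,"ax":0,"ay":0,"az":90,"fingers":0.3},{"dx":0,"dy":0,"dz":0.02,"ax":0,"ay":0,"az":100,"fingers":0.3},{"dx":0,"dy":0,"dz":0.02,"ax":0,"ay":0,"az":110,"fingers":0.3},{"dx":0,"dy":0,"dz":0.02,"ax":0,"ay":0,"az":120,"fingers":0.3},{"dx":0,"dy":0,"dz":0.03,"ax":0,"ay":0,"az":130,"fingers":0.3},{"dx":0,"dy":0,"dz":0.03,"ax":0,"ay":0,"az":140,"fingers":0.3},{"dx":0,"dy":0,"dz":0.03,"ax":0,"ay":0,"az":150,"fingers":0.3},{"dx":0,"dy":0,"dz":0.04,"ax":0,"ay":0,"az":160,"fingers":0.3},{"dx":0,"dy":0,"dz":0.04,"ax":0,"ay":0,"az":170,"fingers":0.3},{"dx":0,"dy":0,"dz":0.04,"ax":0,"ay":0,"az":179.8,"fingers":0.3},{"dx":0,"dy":0,"dz":0.04,"ax":0,"ay":0,"az":179.8,"fingers":0.3}]' 40
python3 -c "
from h import *
st();rows([.5541,-.3322,.031],-146.1)"
```

```text
time: 10.75
tool_pos: [0.5548, -0.3315, 0.1057]
tcp_rot: [2.777, -1.465, -0.007]
wrist_force: [-0.4, 0.2, -0.2]
width: 0.649
t 10.75 tcp [ 554.8 -331.5  105.7] jaw yaw -145.6 F [-0.4  0.2 -0.2] w 0.649 q [-0.58  0.31  1.78 -0.    1.05  1.97]
shift mm [ 0.4  0.7 74.7] turn deg [0.2 0.2 0.5]
```

```bash
python3 -m inch '[{"dx":0.0004,"dy":0.0007,"dz":0.04,"ax":0,"ay":0,"az":0.5,"fingers":0.1},{"dx":0.0004,"dy":0.0007,"dz":0.07,"ax":0,"ay":0,"az":0.5,"fingers":-0.2},{"dx":0.0004,"dy":0.0007,"dz":0.075,"ax":0,"ay":0,"az":0.5,"fingers":-0.3},{"dx":0.0004,"dy":0.0007,"dz":0.075,"ax":0,"ay":0,"az":0.5,"fingers":-1},{"dx":0.0004,"dy":0.0007,"dz":0.075,"ax":0,"ay":0,"az":0.5,"fingers":-1},{"dx":0.0004,"dy":0.0007,"dz":0.075,"ax":0,"ay":0,"az":0.5,"fingers":-1},{"dx":0.0004,"dy":0.0007,"dz":0.075,"ax":0,"ay":0,"az":0.5,"fingers":-1}]' 80
python3 -c "
from h import *
st()"
```

```text
time: 11.62
tool_pos: [0.5545, -0.3325, 0.0316]
tcp_rot: [2.771, -1.476, -0.005]
wrist_force: [0.9, 0.1, -0.4]
width: 0.118
t 11.62 tcp [ 554.5 -332.5   31.6] jaw yaw -146.1 F [ 0.9  0.1 -0.4] w 0.118 q [-0.58  0.4   1.83 -0.    0.92  1.97]
```

```bash
python3 -m inch '[{"dx":0,"dy":0,"dz":-0.03,"ax":0,"ay":0,"az":0,"fingers":-1},{"dx":0,"dy":0,"dz":-0.08,"ax":0,"ay":0,"az":0,"fingers":-1},{"dx":0,"dy":0,"dz":-0.12,"ax":0,"ay":0,"az":0,"fingers":-1},{"dx":0,"dy":0,"dz":-0.12,"ax":0,"ay":0,"az":-10,"fingers":-1},{"dx":0,"dy":0,"dz":-0.12,"ax":0,"ay":0,"az":-20,"fingers":-1}]' 80
python3 -c "
from h import *
st();rows([.4943,-.0356,.150],-30)"
```

```text
time: 12.25
tool_pos: [0.5556, -0.3328, 0.1533]
tcp_rot: [2.988, -0.964, -0.002]
wrist_force: [-0.2, 1.1, -1.2]
width: 0.123
t 12.25 tcp [ 555.6 -332.8  153.3] jaw yaw -125.8 F [-0.2  1.1 -1.2] w 0.123 q [-0.58  0.27  1.74 -0.    1.13  1.62]
shift mm [-223.4 -205.4    2.9] turn deg [  0.1   0.1 -95.8]
```

```bash
python3 -m inch '[{"dx":-0.03,"dy":-0.028,"dz":0,"ax":0,"ay":0,"az":-10,"fingers":-1},{"dx":-0.06,"dy":-0.055,"dz":0,"ax":0,"ay":0,"az":-20,"fingers":-1},{"dx":-0.09,"dy":-0.082,"dz":0,"ax":0,"ay":0,"az":-30,"fingers":-1},{"dx":-0.12,"dy":-0.11,"dz":0,"ax":0,"ay":0,"az":-40,"fingers":-1},{"dx":-0.15,"dy":-0.138,"dz":0,"ax":0,"ay":0,"az":-50,"fingers":-1},{"dx":-0.18,"dy":-0.165,"dz":0,"ax":0,"ay":0,"az":-60,"fingers":-1},{"dx":-0.21,"dy":-0.193,"dz":0,"ax":0,"ay":0,"az":-70,"fingers":-1},{"dx":-0.2234,"dy":-0.2054,"dz":0,"ax":0,"ay":0,"az":-80,"fingers":-1},{"dx":-0.2234,"dy":-0.2054,"dz":0.003,"ax":0,"ay":0,"az":-90,"fingers":-1},{"dx":-0.2234,"dy":-0.2054,"dz":0.01,"ax":0,"ay":0,"az":-95.8,"fingers":-1},{"dx":-0.2234,"dy":-0.2054,"dz":0.02,"ax":0,"ay":0,"az":-95.8,"fingers":-1},{"dx":-0.2234,"dy":-0.2054,"dz":0.025,"ax":0,"ay":0,"az":-95.8,"fingers":-1},{"dx":-0.2234,"dy":-0.2054,"dz":0.025,"ax":0,"ay":0,"az":-95.8,"fingers":-1}]' 80
python3 - <<'E'
from h import *
st();rows([.4943,-.0356,.118],-30)
im,d=bot.read_camera("side");cs=proj("side",[.494,-.0366,.085])[0].astype(int)
cv2.imwrite("pics/v4.png",cv2.resize(im[cs[1]-40:cs[1]+30,cs[0]-50:cs[0]+30],None,fx=8,fy=8,interpolation=2))
E
```

```text
time: 13.88
tool_pos: [0.4937, -0.0357, 0.1272]
tcp_rot: [-2.721, -1.57, 0.005]
wrist_force: [0.0, 0.1, -1.2]
width: 0.119
t 13.88 tcp [493.7 -35.7 127.2] jaw yaw -30.0 F [ 0.   0.1 -1.2] w 0.119 q [-0.12  0.02  2.09 -0.    1.04  0.4 ]
shift mm [0.4 0.5 9.2] turn deg [-0.1  0.2 -0. ]
```

View pics/v4.png

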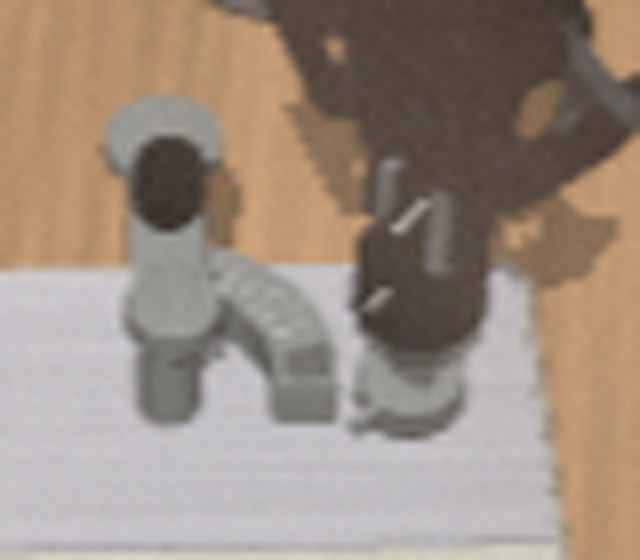

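The knob's nose, at (365,300), and the rib, at (355,425), point the same way, and the knob sits over the spindle. I'll lower it in stages and check the force.

```bash
python3 -m inch '[{"dx":0.0004,"dy":0.0005,"dz":0.008,"ax":0,"ay":0,"az":0,"fingers":-1},{"dx":0.0004,"dy":0.0005,"dz":0.016,"ax":0,"ay":0,"az":0,"fingers":-1},{"dx":0.0004,"dy":0.0005,"dz":0.019,"ax":0,"ay":0,"az":0,"fingers":-1},{"dx":0.0004,"dy":0.0005,"dz":0.022,"ax":0,"ay":0,"az":0,"fingers":-1},{"dx":0.0004,"dy":0.0005,"dz":0.024,"ax":0,"ay":0,"az":0,"fingers":-1},{"dx":0.0004,"dy":0.0005,"dz":0.024,"ax":0,"ay":0,"az":0,"fingers":-1}]' 100
python3 -c "
from h import *
s=st();print(s['torque'])"
```

```text
time: 14.68
tool_pos: [0.4945, -0.0362, 0.1034]
tcp_rot: [2.72, 1.57, -0.006]
wrist_force: [-1.0, -4.3, -1.5]
width: 0.116
t 14.68 tcp [494.5 -36.2 103.4] jaw yaw -30.0 F [-1.  -4.3 -1.5] w 0.116 q [-0.12  0.05  2.11 -0.    0.99  0.4 ]
[-0.89103859  0.28033579 -0.01686791]
```

```bash
python3 -m inch '[{"dx":-0.0005,"dy":0.0003,"dz":0.002,"ax":0,"ay":0,"az":0,"fingers":-1},{"dx":-0.0005,"dy":0.0003,"dz":0.005,"ax":0,"ay":0,"az":0,"fingers":-1},{"dx":-0.0005,"dy":0.0003,"dz":0.008,"ax":0,"ay":0,"az":0,"fingers":-1},{"dx":-0.0005,"dy":0.0003,"dz":0.010,"ax":0,"ay":0,"az":0,"fingers":-1},{"dx":-0.0005,"dy":0.0003,"dz":0.010,"ax":0,"ay":0,"az":0,"fingers":-1}]' 100
python3 -c "
from h import *
s=st();print(s['torque'])"
```

```text
time: 15.3
tool_pos: [0.4943, -0.0367, 0.093]
tcp_rot: [2.72, 1.57, -0.006]
wrist_force: [-0.4, -1.8, -1.8]
width: 0.117
t 15.3 tcp [494.3 -36.7  93. ] jaw yaw -30.0 F [-0.4 -1.8 -1.8] w 0.117 q [-0.12  0.06  2.11 -0.    0.97  0.4 ]
[-0.26538867  0.08517976  0.0164648 ]
```

Knob in to about 0.4 mm above the shoulder with no axial force, so the key has engaged. Next I press it down to the stop.

```bash
python3 -m inch '[{"dx":-0.0002,"dy":0.0001,"dz":0.002,"ax":0,"ay":0,"az":0,"fingers":-1},{"dx":-0.0002,"dy":0.0001,"dz":0.004,"ax":0,"ay":0,"az":0,"fingers":-1},{"dx":-0.0002,"dy":0.0001,"dz":0.006,"ax":0,"ay":0,"az":0,"fingers":-1},{"dx":-0.0002,"dy":0.0001,"dz":0.008,"ax":0,"ay":0,"az":0,"fingers":-1},{"dx":-0.0002,"dy":0.0001,"dz":0.008,"ax":0,"ay":0,"az":0,"fingers":-1}]' 100
python3 -c "
from h import *
s=st();print(s['torque'])"
```

```text
time: 15.92
tool_pos: [0.4945, -0.0368, 0.0861]
tcp_rot: [2.72, 1.57, -0.005]
wrist_force: [-4.5, -1.1, 9.8]
width: 0.115
t 15.93 tcp [494.5 -36.8  86.1] jaw yaw -30.0 F [-4.5 -1.1  9.8] w 0.115 q [-0.12  0.07  2.12 -0.    0.96  0.4 ]
[-0.08250805  0.72735983 -0.01077623]
```

```bash
python3 -m inch '[{"dx":-0.0003,"dy":-0.0002,"dz":0.0025,"ax":0,"ay":0,"az":0,"fingers":-1},{"dx":-0.0003,"dy":-0.0002,"dz":0.003,"ax":0,"ay":0,"az":0,"fingers":-1},{"dx":-0.0003,"dy":-0.0002,"dz":0.003,"ax":0,"ay":0,"az":0,"fingers":-1},{"dx":-0.0003,"dy":-0.0002,"dz":0.003,"ax":0,"ay":0,"az":0,"fingers":-1}]' 100
python3 - <<'E'
from h import *
s=st();print(s['torque'])
im,d=bot.read_camera("side");cs=proj("side",[.494,-.0366,.085])[0].astype(int);W=cloud("side",d)
cv2.imwrite("pics/v5.png",cv2.resize(im[cs[1]-40:cs[1]+30,cs[0]-60:cs[0]+30],None,fx=8,fy=8,interpolation=2))
im,d=bot.read_camera("top");W=cloud("top",d);z=W[...,2];pl=W[(z>.108)&(z<.135)&(np.hypot(W[...,0]-.575,W[...,1]+.065)<.012)];print("plunger top z",len(pl),np.round(np.median(pl,0),4))
W0=np.load("top0.npy");z=W0[...,2];pl=W0[(z>.108)&(z<.135)&(np.hypot(W0[...,0]-.527,W0[...,1]+.03)<.012)];print("home ref",np.median(pl[:,2]))
E
```

```text
time: 16.42
tool_pos: [0.4947, -0.0368, 0.086]
tcp_rot: [2.72, 1.57, -0.004]
wrist_force: [-8.9, -0.2, 19.9]
width: 0.114
t 16.43 tcp [494.7 -36.8  86. ] jaw yaw -30.0 F [-8.9 -0.2 19.9] w 0.114 q [-0.12  0.07  2.12 -0.    0.96  0.4 ]
[0.07739022 1.63378882 0.01839503]
plunger top z 73 [ 0.5752 -0.0638  0.1202]
home ref 0.12019960961422912
```

View pics/v5.png

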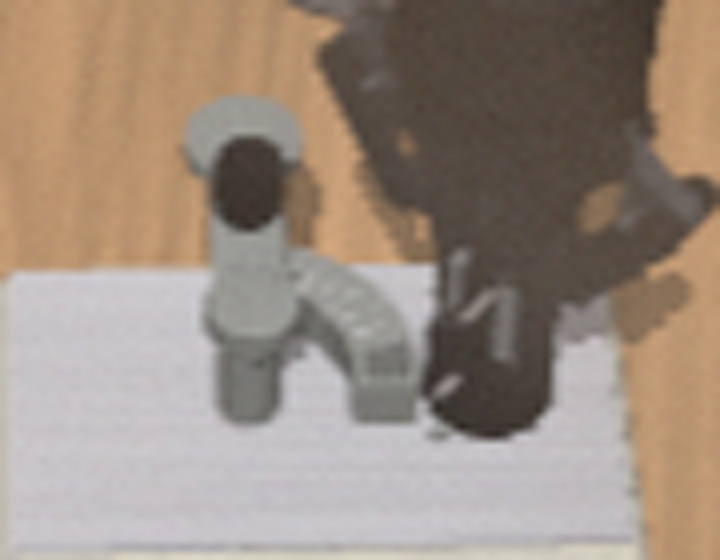

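```bash
python3 -c "
from h import *
st();print(bot.finish_job());st()"
```

```text
t 16.52 tcp [494.7 -36.9  86. ] jaw yaw -30.0 F [-7.4 -0.1 20.5] w 0.114 q [-0.12  0.07  2.12 -0.    0.96  0.4 ]
the job is handed in; nothing more can be done
None
the job is handed in; nothing more can be done
```

The knob is on the spindle and held pressed down against its spring, and I handed the job in at 16.5 s of the 48 s allowed.

- **Guard:** I lifted the plunger about 12 mm, swung the guard a quarter turn and lowered the plunger. At the end its top read 120.2 mm, the same as at the start, so it is home in the parked socket.
- **Knob:** I gripped it by its bar, lifted it from the trivet and turned it about 116° so the nose lined up with the spindle's rib, at about 60° in world. It slid down onto the shoulder with no axial resistance, so the key engaged.
- **Press:** The knob went down a further 7 mm. Pushing harder then raised the force from 10 to 20 N with only 0.1 mm of movement, so the spindle is on its stop.
- **Small disagreements:**
  - The final height was about 0.6 mm lower than I had worked out.
  - A sideways load of 7–9 N remained at the wrist.
  - The side camera placed the plunger and spindle 2–4 mm off in y, so I went by the top camera and the positions felt in the grasp.
- **Not checked:** My path kept clear of the kettle, canister and mug, but I did not measure them again at the end.

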